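# Close the dark box over the culture dish

## Task

One of the two low grey boxes on the worktop has a petri dish in its window. Shut that box fully against the light: press down on the rubber patch of its flat metal shutter and slide it all the way over the window. Leave the other box's shutter as it is.

Things in the scene. Friction and masses are not known exactly. Their poses are not given: they have to be found in the camera images.
- dish_box_pad (a point): Centre of the rubber patch (34 x 60 mm) on top of the shutter to be closed, 44 mm above the worktop; moves with it. x axis: closing direction (along the box, roughly away from the robot); z up. Shutter: aluminium plate, no handle, exposed 80 mm wide, 3 mm below the rims round it. It rides on a springy seal: pressed, it sinks up to 4 mm, 3 N per mm. It moves only by friction from above.
- dish_box_shutter (a joint): Opening of that shutter in m: 0 = fully home, 0.08 = wide open; starts at 0.045 to 0.07. About 1.5 N of push slides it; it stays where left. Below 0.010 the window is wholly covered. The patch centre is at least 25 mm from the near cover's rim at the start and 30 mm from the end strip's when home. The box is grey plastic, 235 x 104 x 47 mm, fixed to the worktop.
- spare_box_pad (a point): The same patch on the shutter of the other, identical box, whose window is empty; same axes. This shutter is to be left as it stands, partly open.
- dish_center (a point): Centre of the clear petri dish (60 mm across, 14 mm high, loose) that lies flat in the window of the box to be shut, on a floor 15 mm above the worktop, well below the shutter. The window is 70 mm along the box and 80 mm across.
Things that resemble listed ones, but are neither listed nor needed, are in the scene too. What is shaped like the part that bears dish_center but orange or purple is not meant.

How it is judged (in metres and radians):
At the end, for the whole second after the job is handed in: The shutter of the box with the dish is shut to within 10 mm of fully home (window wholly covered) and at rest; the dish still lies flat in its window, within 25 mm of where it was; the other shutter is within 10 mm of where it stood (value of joint dish_box_shutter below 0.01 m and velocity of joint dish_box_shutter between -0.01 and 0.01 m/s and distance of spare_box_pad from where it was at the start of the episode below 0.01 m and distance of dish_center from where it was at the start of the episode below 0.025 m and angle between dish_center's own z axis and vertical below 0.2 rad); the robot touches nothing.
It fails at once if the other box's shutter is moved by more than 10 mm (distance of spare_box_pad from where it was at the start of the episode above 0.01 m).
It also fails if it takes over 32 s, if anything falls off the work surface, if the arm or the gripper's body presses on something with over 40 N, if the wrist force passes 120 N, or if a joint passes its speed limit or range.

## Robot

A 6-joint arm with a two-finger parallel gripper is mounted at the origin on a cart in front of the work surface, level with it; the furniture and walls round the work are solid. World frame = base frame: x ahead of the robot, y to its left, z up, the work surface at z = 0. Lengths are in mm, angles in rad, forces in N, time in s.
With the tool pointing down it reaches from about 350 to 875 mm from the base axis. Payload 4.2 kg.
Tool frame: the origin (TCP) lies between the finger pads; the fingertips stand 8 mm ahead of it and the grasp point (between the pads) lies 11 mm behind it; z points along the fingers, y is the line along which they close (so a half turn about z gives the same grasp; the last joint's range is limited). The gripper opens to 85 mm and grips with 20 to 120 N. Pads are 22 mm wide; open, the fingers measure 114 mm over their backs; the gripper's body (76 mm by 85 mm) begins 54 mm behind the grasp point. The pads swing forward as they close: fully open they stand 13 mm farther back than shut.
Start: joints at [-0.947, 0.385, 0.008, 0, -1.194, -0.259], TCP at [222.991, -583.845, 239.312] pointing down, gripper open.
Joint ranges: [-3.14, 3.14], [-1.21, 2.06], [-1.07, 1.41], [-3.16, 2.05], [-2.99, -0.16], [-3.1, 3.1]. Speed limits (rad/s): [2.79, 2.79, 3.14, 3.14, 3.14, 3.14].

## Interface

Orientations are given as a unit quaternion [x, y, z, w].
In Python, from bench import read_state, get_image, camera_params, job_done gives the robot as it stands.
- The arm moves only by the tool drive_tool, never from a script. Its argument "moves" is a list that holds one entry, the list of rows, each a list of 7 numbers: the shift along the tool's x, y, z in m, then the turn, a rotation vector about the tool's x, y, z in rad, then the closure in counts, from 0 (fully open) to 255 (shut). A call has 1 to 8 rows; each row shifts and turns the commanded pose from where the row before left it, along the tool's axes as they then stand; what a row does not reach is not made up. A row lasts 1/12 s, in which the tool goes at most 41.7 mm and 7.16 degrees, less where a joint would pass 70% of its speed; a pose out of reach is approached as far as the arm can. A call is refused whole if a number of a shift passes 0.0417 or a number of a turn 0.125, either way. A call with a gripper value outside its range is refused whole. The fingers move at their own pace and stop on an object; the grip force is fixed at half the most. Time passes only in rows, so rows that do not move let the fingers close. It gives the time, the measured TCP pose, the force and the opening at its end, in the units of the state.
- read_state(): the state, without advancing time (a new reading comes with each control period).
- get_image(name): name is "scene" or "top"; returns the picture (480x640x3 uint8, blue, green, red); there is no depth.
- camera_params(name): a dict with "mtx" (3x3 intrinsics, pixels), "dist" ([k1, k2, p1, p2, k3] as OpenCV has them; the pictures are not rectified), "extrinsics" (4x4, takes a point from camera to world coordinates). Camera axes: x right, y up, looking along -z (the intrinsics and any distortion apply to the point x, -y, -z); pixel columns grow to the right and rows downward; lengths in mm; the calibration is good to about 2 mm. A picture is of the moment at which its call begins. camera_params takes no time and is no camera call.
- job_done(): hands the job in, once; it reports no verdict.
The state is a dict: "clock": time; "joints": joint angles; "joint_vel": joint speeds; "joint_efforts": joint torques, N m; "position": TCP position; "ee_rot": TCP orientation; "contact_force": force on the tool from outside, world axes, zero at the start; "wrist_torque": the same for the moment, N m; "gripper_width": finger opening in mm.
Only numpy, scipy, OpenCV 4.12 (cv2) and the standard library are available. Lean on these libraries where they do the work, as an engineer would, in place of code of your own. Each camera call takes 0.05 s, during which the arm holds its last target. There are 200 camera calls.

## Working session

There is one attempt and no reset: what is moved stays moved. The work goes in short steps, Python scripts to look and compute and a tool call to move; the robot and the scene stay as the last step left them, time stands still between calls to the robot, and variables do not carry over. Pictures are saved under pics/ and viewed, on a budget of 10 in all, crops included, one or two more only if the job needs it, and the job is handed in when it is done.

Besides the shell and the picture viewer there is one more tool, called after "Emit:" in YAML: its name, and indented under it one key for each argument. drive_tool: Moves the arm, as the interface text tells. Its arguments: {"type":"object","properties":{"moves":{"type":"array"}},"required":["moves"]}

```bash
mkdir -p pics; python3 - <<'E'
from bench import *
import cv2
for n in("top","scene"):
    cv2.imwrite(f"pics/{n}0.png",get_image(n))
    p=camera_params(n);print(p)
print(read_state())
E
```

```text
{'mtx': array([[498.52100411,   0.        , 314.23626643],
       [  0.        , 498.52100411, 236.62870043],
       [  0.        ,   0.        ,   1.        ]]), 'dist': array([0.01563878, 0.        , 0.        , 0.        , 0.        ]), 'extrinsics': array([[-2.93747268e-02,  9.77143730e-01, -2.10540392e-01,
         3.87458025e+02],
       [-9.99557896e-01, -2.77465815e-02,  1.06836603e-02,
         5.39904555e+01],
       [ 4.59769553e-03,  2.10761141e-01,  9.77526779e-01,
         9.27193652e+02],
       [ 0.00000000e+00,  0.00000000e+00,  0.00000000e+00,
         1.00000000e+00]])}
{'mtx': array([[598.35008107,   0.        , 318.81369472],
       [  0.        , 598.35008107, 232.35595153],
       [  0.        ,   0.        ,   1.        ]]), 'dist': array([-0.1747417,  0.       ,  0.       ,  0.       ,  0.       ]), 'extrinsics': array([[-6.50580575e-01,  4.97569870e-01, -5.73732639e-01,
        -1.86122988e+01],
       [-7.59138706e-01, -4.04900736e-01,  5.09670305e-01,
         5.69664564e+02],
       [ 2.12918198e-02,  7.67124253e-01,  6.41145100e-01,
         7.27354208e+02],
       [ 0.00000000e+00,  0.00000000e+00,  0.00000000e+00,
         1.00000000e+00]])}
{'clock': 0.1, 'joints': array([-9.47418168e-01,  3.85508752e-01,  6.75457618e-03, -4.21900326e-04,
       -1.19402075e+00, -2.58618359e-01]), 'joint_vel': array([ 0.00052632, -0.00144391,  0.00336673,  0.00084585,  0.0009671 ,
        0.00071004]), 'joint_efforts': array([-4.45814221e-04, -3.93319380e+01,  1.88929510e+01,  4.19789940e+00,
       -2.55735315e-03,  2.56028721e-05]), 'position': array([ 222.79336648, -583.39440757,  238.31225139]), 'ee_rot': array([-1.81293904e-01,  9.83428443e-01,  9.78341448e-04, -2.44957330e-04]), 'contact_force': array([-0.77828529,  0.29960217,  0.02605143]), 'wrist_torque': array([-0.00687883, -0.00192186, -0.00493388]), 'gripper_width': 85.56429874872413}
```

View pics/top0.png

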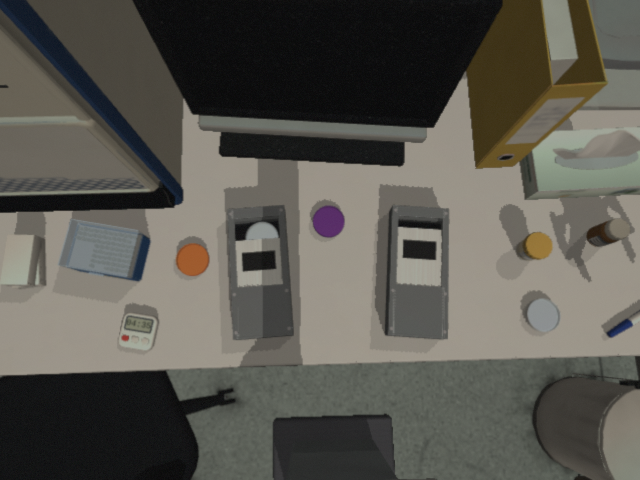

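View pics/scene0.png

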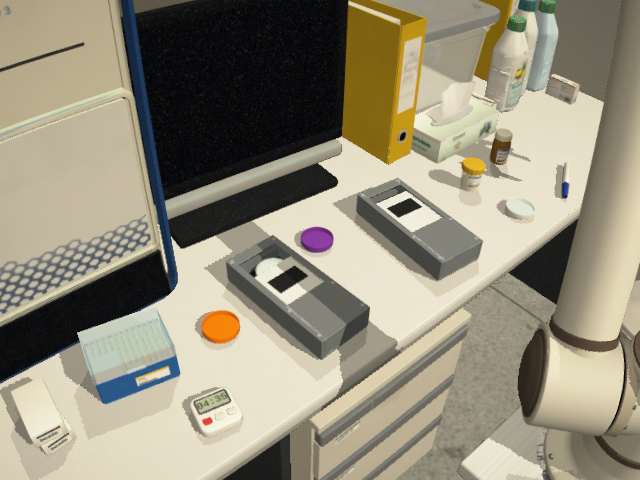

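```bash
python3 - <<'E'
import cv2,numpy as np
a=cv2.imread("pics/top0.png");b=cv2.imread("pics/scene0.png")
l=cv2.resize(a[200:345,220:300],None,fx=4,fy=4,interpolation=3)
r=cv2.resize(a[200:345,380:460],None,fx=4,fy=4,interpolation=3)
cv2.imwrite("pics/c1.png",np.hstack([l,r]))
E
cat > h.py <<'E'
import cv2,numpy as np
from bench import camera_params
def px2w(n,uv,z):
    p=camera_params(n);E=p["extrinsics"]
    q=cv2.undistortPoints(np.array(uv,float).reshape(-1,1,2),p["mtx"],p["dist"])[:,0]
    d=np.c_[q[:,0],-q[:,1],-np.ones(len(q))]@E[:3,:3].T
    o=E[:3,3];return o+d*((z-o[2])/d[:,2])[:,None]
E
```

```text
(no output)
```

View pics/c1.png

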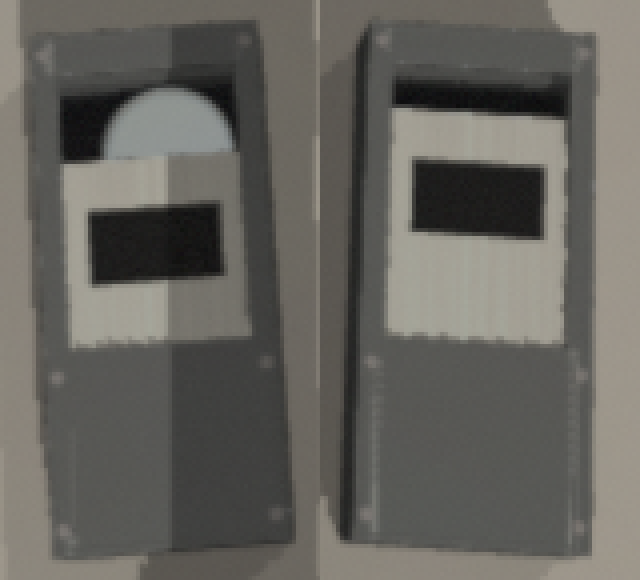

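```bash
python3 - <<'E'
from h import *
np.set_printoptions(precision=1,suppress=True)
f=lambda c:[((x+.5)/4-.5+220,(y+.5)/4-.5+200) for x,y in c]
P=px2w("top",f([(88,212),(219,203),(223,274),(93,285)]),44);print(P,P.mean(0))
S=px2w("top",f([(62,163),(238,152),(250,335),(72,348)]),43);print("shutter",S)
R=px2w("top",f([(58,80),(234,70),(28,36),(258,21),(294,541),(54,556)]),47);print("rims/outer",R)
d=(P[0]+P[1]-P[2]-P[3])/2;l=P[0]-P[1]
d2=R[2]+R[3]-R[4]-R[5]
print("len",np.linalg.norm(d),np.linalg.norm(l),"yaw",*[np.degrees(np.arctan2(v[1],v[0])) for v in(d,d2)],np.degrees(np.arctan2(-l[0],l[1])))
print("scene c",px2w("scene",[(289,279)],44))
E
```

```text
[[552.  175.7  44. ]
 [554.4 116.8  44. ]
 [522.1 115.5  44. ]
 [518.8 173.4  44. ]] [536.8 145.4  44. ]
shutter [[575.  187.6  43. ]
 [577.9 108.   43. ]
 [494.5 103.9  43. ]
 [491.1 182.8  43. ]]
rims/outer [[612.8 189.   47. ]
 [615.2 109.   47. ]
 [633.9 202.7  47. ]
 [638.   97.7  47. ]
 [404.2  86.   47. ]
 [400.9 189.7  47. ]]
len 32.7832739758213 58.92595703107893 yaw 3.200403562093662 3.0369400072638166 2.363741425941164
scene c [[533.6 141.2  44. ]]
```

```bash
python3 - <<'E'
import cv2,numpy as np
b=cv2.imread("pics/scene0.png")
cv2.imwrite("pics/c2.png",cv2.resize(b[225:365,215:375],None,fx=5,fy=4.28,interpolation=3)[:600])
cv2.imwrite("pics/c2.png",cv2.resize(b[230:350,220:375],None,fx=5,fy=5,interpolation=3))
E
```

```text
(no output)
```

View pics/c2.png

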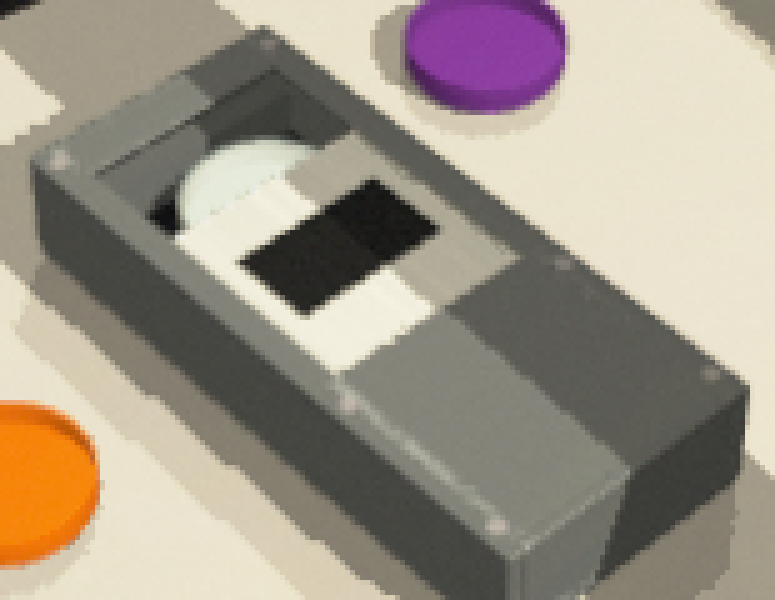

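Emit:
drive_tool:
  moves:
    - [[0, 0, 0, 0, 0, 0.104, 255], [0, 0, 0, 0, 0, 0.104, 255], [0, 0, 0, 0, 0, 0.104, 255], [-0.0175, 0.0355, 0, 0, 0, 0, 255], [-0.0175, 0.0355, 0, 0, 0, 0, 255], [-0.0175, 0.0355, 0, 0, 0, 0, 255], [-0.0175, 0.0355, 0, 0, 0, 0, 255], [-0.0175, 0.0355, 0, 0, 0, 0, 255]]

```text
clock: 0.77
position: [301.0, -400.2, 238.8]
ee_rot: [-0.026, 1.0, 0.0, -0.0]
contact_force: [0.6, 0.3, -0.0]
gripper_width: 0.2
```

Emit:
drive_tool:
  moves:
    - [[-0.0175, 0.0355, 0, 0, 0, 0, 255], [-0.0175, 0.0355, 0, 0, 0, 0, 255], [-0.0175, 0.0355, 0, 0, 0, 0, 255], [-0.0175, 0.0355, 0, 0, 0, 0, 255], [-0.0175, 0.0355, 0, 0, 0, 0, 255], [-0.0175, 0.0355, 0, 0, 0, 0, 255], [-0.0175, 0.0355, 0, 0, 0, 0, 255], [-0.0175, 0.0355, 0, 0, 0, 0, 255]]

```text
clock: 1.43
position: [425.8, -109.0, 239.3]
ee_rot: [-0.026, 1.0, 0.0, -0.0]
contact_force: [0.8, -0.6, 0.2]
gripper_width: 0.1
```

Emit:
drive_tool:
  moves:
    - [[-0.0175, 0.0355, 0, 0, 0, 0, 255], [-0.0175, 0.0355, 0, 0, 0, 0, 255], [-0.0175, 0.0355, 0, 0, 0, 0, 255], [-0.0175, 0.0355, 0, 0, 0, 0, 255], [-0.0175, 0.0355, 0, 0, 0, 0, 255], [-0.0175, 0.0355, 0, 0, 0, 0, 255], [0, 0, 0, 0, 0, 0, 255], [0, 0, 0, 0, 0, 0, 255]]

```text
clock: 2.1
position: [519.6, 109.0, 238.2]
ee_rot: [-0.028, 1.0, -0.0, -0.001]
contact_force: [-0.3, 0.3, -0.7]
gripper_width: 0.0
```

Emit:
drive_tool:
  moves:
    - [[-0.0175, 0.0345, 0.02, 0, 0, 0, 255], [0, 0, 0.03, 0, 0, 0, 255], [0, 0, 0.03, 0, 0, 0, 255], [0, 0, 0.03, 0, 0, 0, 255], [0, 0, 0.03, 0, 0, 0, 255], [0, 0, 0.018, 0, 0, 0, 255], [0, 0, 0, 0, 0, 0, 255], [0, 0, 0, 0, 0, 0, 255]]

```text
clock: 2.77
position: [533.9, 139.9, 81.8]
ee_rot: [-0.026, 1.0, -0.001, -0.001]
contact_force: [-0.1, 0.1, -0.1]
gripper_width: 0.1
```

```bash
python3 - <<'E'
from bench import *
import cv2,numpy as np
a=get_image("top");b=get_image("scene")
cv2.imwrite("pics/c3.png",np.hstack([cv2.resize(a[190:345,210:310],(387,600),interpolation=3),cv2.resize(b[200:350,220:320],(400,600),interpolation=3)]))
print(read_state()["position"])
E
```

```text
[535.38847756 141.07898873  83.80309701]
```

View pics/c3.png

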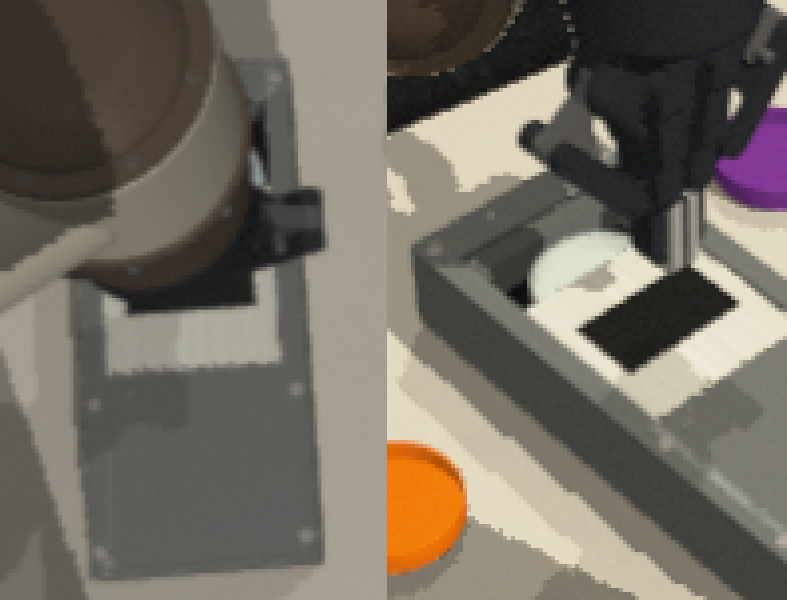

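```bash
python3 - <<'E'
from h import *
from bench import read_state
print(px2w("scene",[(290.8,268)],75),px2w("scene",[(287.7,279.3)],44),read_state()["position"])
E
```

```text
[[526.26125072 142.95803957  75.        ]] [[534.38443982 143.31227943  44.        ]] [535.38847756 141.07898873  83.80309701]
```

Emit:
drive_tool:
  moves:
    - [[0, 0, 0.008, 0, 0, 0, 255], [0, 0, 0.006, 0, 0, 0, 255], [0, 0, 0.004, 0, 0, 0, 255], [0, 0, 0, 0, 0, 0, 255], [0, 0, 0, 0, 0, 0, 255], [0, 0, 0, 0, 0, 0, 255]]

```text
clock: 3.37
position: [534.5, 141.2, 64.3]
ee_rot: [-0.027, 1.0, 0.0, 0.0]
contact_force: [0.7, -0.6, 0.7]
gripper_width: 0.1
```

Emit:
drive_tool:
  moves:
    - [[0, 0, 0.005, 0, 0, 0, 255], [0, 0, 0.004, 0, 0, 0, 255], [0, 0, 0.001, 0, 0, 0, 255], [0, 0, 0, 0, 0, 0, 255], [0, 0, 0, 0, 0, 0, 255]]

```text
clock: 3.78
position: [534.4, 141.1, 54.0]
ee_rot: [-0.026, 1.0, -0.0, -0.0]
contact_force: [0.6, -0.3, -0.7]
gripper_width: -0.0
```

Emit:
drive_tool:
  moves:
    - [[0, 0, 0.001, 0, 0, 0, 255], [0, 0, 0.001, 0, 0, 0, 255], [0, 0, 0, 0, 0, 0, 255], [0, 0, 0, 0, 0, 0, 255]]

```text
clock: 4.12
position: [534.4, 141.1, 52.2]
ee_rot: [-0.026, 1.0, 0.0, -0.0]
contact_force: [0.2, 0.2, 0.3]
gripper_width: -0.0
```

Emit:
drive_tool:
  moves:
    - [[0, 0, 0.001, 0, 0, 0, 255], [0, 0, 0, 0, 0, 0, 255], [0, 0, 0, 0, 0, 0, 255]]

```text
clock: 4.37
position: [534.6, 141.2, 51.4]
ee_rot: [-0.026, 1.0, 0.0, 0.0]
contact_force: [-1.0, 0.4, 2.2]
gripper_width: -0.0
```

Emit:
drive_tool:
  moves:
    - [[0, 0, 0.001, 0, 0, 0, 255], [0, 0, 0, 0, 0, 0, 255], [0, 0, 0, 0, 0, 0, 255]]

```text
clock: 4.62
position: [534.6, 141.2, 50.5]
ee_rot: [-0.026, 1.0, 0.0, 0.0]
contact_force: [-0.8, -0.2, 4.1]
gripper_width: -0.3
```

Contact, about 4 N. I press 1.3 mm deeper, then start the slide gently.

Emit:
drive_tool:
  moves:
    - [[0, 0, 0.001, 0, 0, 0, 255], [0, 0, 0.0003, 0, 0, 0, 255], [0, 0, 0, 0, 0, 0, 255], [-0.002, 0, 0, 0, 0, 0, 255], [-0.003, 0, 0, 0, 0, 0, 255], [-0.003, 0, 0, 0, 0, 0, 255], [-0.003, 0, 0, 0, 0, 0, 255]]

```text
clock: 5.2
position: [545.8, 141.7, 49.6]
ee_rot: [-0.027, 1.0, 0.0, 0.0]
contact_force: [-1.0, -0.7, 6.3]
gripper_width: 0.4
```

Emit:
drive_tool:
  moves:
    - [[-0.003, 0, 0.0005, 0, 0, 0, 255], [-0.004, 0, 0, 0, 0, 0, 255], [-0.004, 0, 0, 0, 0, 0, 255], [-0.004, 0, 0, 0, 0, 0, 255], [-0.004, 0, 0, 0, 0, 0, 255], [-0.004, 0, 0, 0, 0, 0, 255], [0, 0, 0, 0, 0, 0, 255]]

```text
clock: 5.78
position: [569.8, 143.0, 49.4]
ee_rot: [-0.027, 1.0, 0.0, 0.001]
contact_force: [0.0, -1.5, 7.1]
gripper_width: -0.1
```

```bash
python3 - <<'E'
from bench import *
import cv2,numpy as np
a=get_image("top");b=get_image("scene")
cv2.imwrite("pics/c4.png",np.hstack([cv2.resize(a[190:345,210:310],(387,600),interpolation=3),cv2.resize(b[210:350,220:320],(400,560),interpolation=3)[:600] if 0 else cv2.resize(b[200:350,220:320],(400,600),interpolation=3)]))
print(read_state()["position"],read_state()["contact_force"])
E
```

```text
[569.76806387 142.97760734  49.50636819] [-0.32410607 -1.54189863  6.60442353]
```

View pics/c4.png

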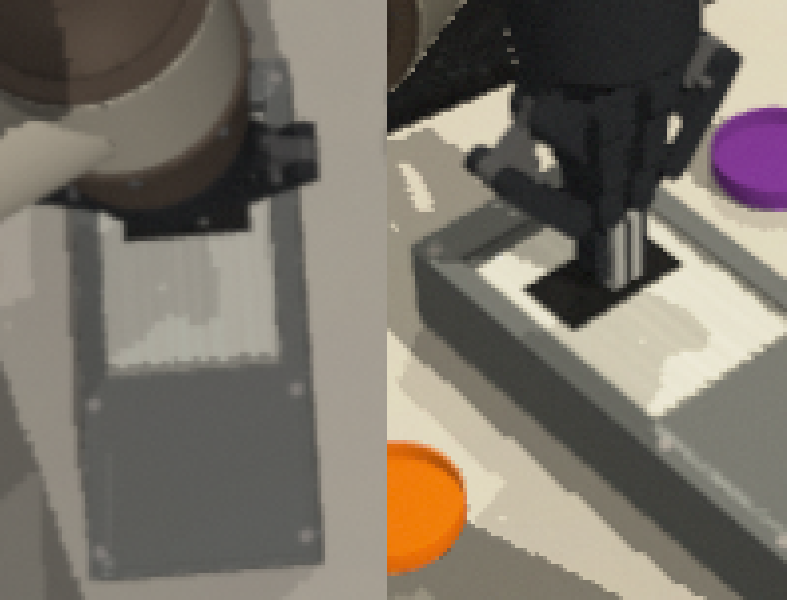

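The shutter follows: the finger stands mid-patch (crop about 625,280) and the plate's lead edge nears the end strip. I go on to the stop.

Emit:
drive_tool:
  moves:
    - [[-0.003, 0, 0.0003, 0, 0, 0, 255], [-0.003, 0, 0, 0, 0, 0, 255], [-0.003, 0, 0, 0, 0, 0, 255], [-0.002, 0, 0, 0, 0, 0, 255]]

```text
clock: 6.22
position: [580.2, 143.5, 49.2]
ee_rot: [-0.027, 1.0, -0.0, 0.001]
contact_force: [-1.3, -0.8, 7.3]
gripper_width: -0.0
```

Emit:
drive_tool:
  moves:
    - [[-0.0015, 0, 0, 0, 0, 0, 255], [-0.0015, 0, 0, 0, 0, 0, 255]]

```text
clock: 6.38
position: [583.0, 143.6, 49.2]
ee_rot: [-0.027, 1.0, -0.0, 0.001]
contact_force: [-1.1, -1.2, 7.2]
gripper_width: 0.2
```

Emit:
drive_tool:
  moves:
    - [[-0.0015, 0, 0, 0, 0, 0, 255], [-0.0015, 0, 0, 0, 0, 0, 255]]

```text
clock: 6.55
position: [584.6, 143.6, 48.8]
ee_rot: [-0.026, 1.0, -0.0, -0.001]
contact_force: [-6.6, 1.7, 8.4]
gripper_width: 0.0
```

Emit:
drive_tool:
  moves:
    - [[-0.001, 0, 0, 0, 0, 0, 255], [-0.001, 0, 0, 0, 0, 0, 255]]

```text
clock: 6.72
position: [585.0, 143.5, 48.4]
ee_rot: [-0.026, 1.0, -0.001, -0.003]
contact_force: [-7.6, 0.6, 10.4]
gripper_width: 0.2
```

The push force jumped to 7.6 N at x = 585, the predicted home position. Now I lift straight up and clear the view.

Emit:
drive_tool:
  moves:
    - [[0, 0, -0.002, 0, 0, 0, 255], [0, 0, -0.006, 0, 0, 0, 255], [0, 0, -0.02, 0, 0, 0, 255], [0, 0, -0.04, 0, 0, 0, 255], [0, 0, -0.04, 0, 0, 0, 255], [0, 0, -0.04, 0, 0, 0, 255], [0.02, -0.036, 0, 0, 0, 0, 255], [0.02, -0.036, 0, 0, 0, 0, 255]]

```text
clock: 7.38
position: [553.0, 71.0, 198.8]
ee_rot: [-0.028, 1.0, 0.001, 0.004]
contact_force: [-0.6, -0.8, -0.8]
gripper_width: 0.2
```

Emit:
drive_tool:
  moves:
    - [[0.02, -0.036, 0, 0, 0, 0, 255], [0.02, -0.036, 0, 0, 0, 0, 255], [0.02, -0.036, 0, 0, 0, 0, 255], [0.02, -0.036, 0, 0, 0, 0, 255], [0, 0, 0, 0, 0, 0, 255], [0, 0, 0, 0, 0, 0, 255], [0, 0, 0, 0, 0, 0, 255]]

```text
clock: 7.97
position: [479.4, -78.2, 196.2]
ee_rot: [-0.026, 1.0, 0.0, 0.001]
contact_force: [0.3, 1.8, -0.0]
gripper_width: 0.6
```

```bash
python3 - <<'E'
from bench import *
import cv2,numpy as np
a=get_image("top");b=get_image("scene")
cv2.imwrite("pics/top5.png",a)
cv2.imwrite("pics/c5.png",np.hstack([cv2.resize(a[190:345,210:310],(387,600),interpolation=3),cv2.resize(b[200:350,220:320],(400,600),interpolation=3)]))
s=read_state();print(s["clock"],s["position"],s["contact_force"],abs(s["joint_vel"]).max())
E
```

```text
8.0667 [479.68666886 -77.36097669 196.01542289] [-0.02193287 -0.06759025  0.22749626] 0.009581871649900216
```

View pics/c5.png

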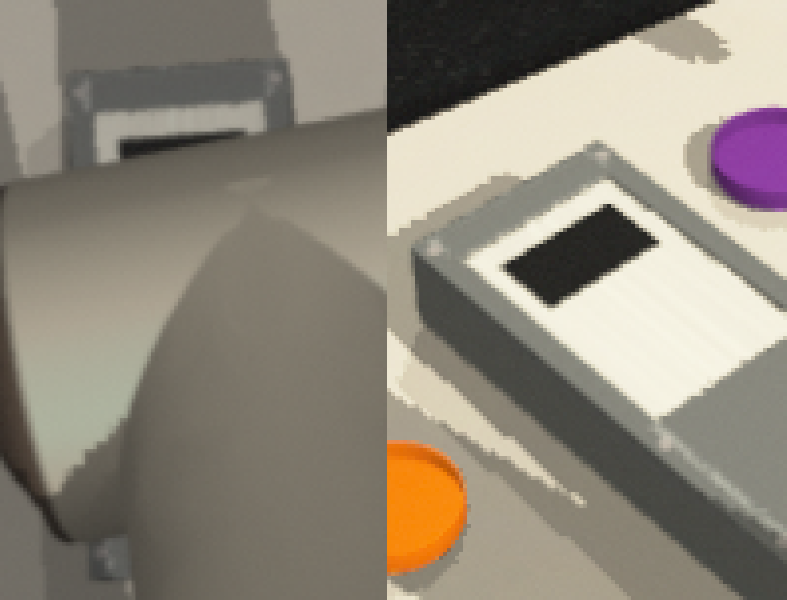

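```bash
python3 - <<'E'
from h import *
from bench import job_done
p=px2w("scene",[(268.1,263.5),(287.7,279.3)],44);print(p,np.linalg.norm(p[0]-p[1]))
print(job_done())
E
```

```text
[[584.76930421 145.30878107  44.        ]
 [534.38443982 143.31227943  44.        ]] 50.42440459888527
the job is handed in; nothing more can be done
None
```

The box with the dish is shut, and I've handed the job in at about 8.1 s of the 32 s allowed. I pressed the rubber patch of the left box (the one with the dish) with closed fingertips at about 7 N. I slid the shutter until it hit its stop: the push force rose from about 1 N to 7.6 N at x = 585. Then I lifted straight up and moved clear.

- **Shutter:** the scene camera shows the patch moved about 50 mm, to (585, 145) mm. I had estimated the opening at about 48 mm, and the plate now reaches the end strip with no window showing. The top camera's view of this box was mostly blocked by the arm in the last picture; the far end it did show agrees.
- **Robot:** it was free at the end, with contact force near 0 N and the arm almost still.
- **Other box:** I never touched it, but I did not re-measure its shutter at the end.
- **Dish:** it can't be seen under the closed shutter, so I couldn't check it. The fingertips stayed above the shutter the whole time.

The two cameras disagreed by about 3 mm on where the patch started, and nothing failed along the way.

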